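Clear the colony counter and hold the hand lens over the dish

ROBOT

A 7-joint arm with a two-finger parallel gripper is mounted at the origin on the work surface. World frame = base frame: x ahead of the robot, y to its left, z up, the work surface at z = 0. Lengths are in mm, angles in degrees, forces in N, time in s.
With the tool pointing down it reaches from about 400 to 925 mm from the base axis. Payload 4.1 kg.
Tool frame: the origin (TCP) lies at the very end of the fingers, on their centre line; the grasp point (between the pads) lies 19 mm behind it; z points along the fingers, y is the direction in which the jaws open and shut (so a half turn about z gives the same grasp; the last joint's range is limited). The gripper opens to 85 mm and grips with 20 to 120 N. Pads are 22 mm wide; open, the fingers measure 114 mm over their backs; the gripper's body (76 mm by 85 mm) begins 54 mm behind the grasp point. The pads swing forward as they close: fully open they stand 13 mm farther back than shut.
Start: joints at [67.666, 22.827, 2.584, 88.041, -1.071, 69.15, -2.905], TCP at [186.404, -622.734, 231.347] pointing down, gripper open.
Joint ranges: [-161.44, 161.44], [-28.35, 127.94], [-78.24, 83.42], [0, 140.83], [-78.03, 258.03], [13.02, 114.36], [-168.23, 168.23]. Speed limits (degrees/s): [147.25, 147.25, 180, 180, 180, 180, 180].

INTERFACE

Orientations are given as [roll, pitch, yaw] about the fixed x, y, z axes, in that order (R = Rz(yaw) Ry(pitch) Rx(roll)).
In Python, from cell import bot gives the robot as it stands. The module is installed in compiled form; this text tells all that it offers.
- The arm moves only by the tool send_rows, never from a script. Its argument "commands" is a list of rows, each a list of 7 numbers: the turn, a rotation vector about the world's x, y, z in degrees, then the shift along the world's x, y, z in cm, then the opening, from 0 (shut) to 1 (fully open). In form: [[rx, ry, rz, dx, dy, dz, claw], ...]. A call has 1 to 5 rows; each row shifts and turns the commanded pose from where the row before left it; what a row does not reach is not made up. A row lasts 1/10 s, in which the tool goes at most 50 mm and 8.59 degrees, less where a joint would pass 70% of its speed; a pose out of reach is approached as far as the arm can. A call with a gripper value outside its range is refused whole. The fingers move at their own pace and stop on an object; "grip_force" is the grip in N (left out, the last holds). Time passes only in rows, so rows that do not move let the fingers close. It gives the time, the measured TCP pose, the force and the opening at its end, in the units of the state.
- bot.observe(): the state, without advancing time (a new reading comes with each control period).
- bot.capture(name): name is "side" or "top"; returns (picture, depth): 420x560x3 uint8, red, green, blue; 420x560 float32, mm along the optical axis (not along the pixel's ray), 0 where there is no reading.
- bot.camera_info(name): a dict with "fov_y" (degrees; the focal length in pixels is half the picture's height over the tangent of half this angle, whatever the lens; pixels are square), "cx", "cy" (the principal point, pixels), "dist_coeffs" ([k1, k2, p1, p2, k3] as OpenCV has them; the pictures are not rectified), "camera_from_world" (4x4, takes a point from world to camera coordinates). Camera axes: x right, y down, z forward; pixel columns grow to the right and rows downward; lengths in mm; the calibration is good to about 2 mm. A picture is of the moment at which its call begins. camera_info takes no time and is no camera call.
- bot.close_job(): hands the job in, once; it reports no verdict.
The state is a dict: "time": time; "q": joint angles; "qvel": joint speeds; "joint_torque": joint torques, N m; "tcp_pos": TCP position; "tcp_rot": TCP orientation; "force": force on the tool from outside, world axes, zero at the start; "moment": the same for the moment, N m; "finger_gap": finger opening in mm.
Only numpy, scipy, OpenCV 4.12 (cv2) and the standard library are available. Lean on these libraries where they do the work, as an engineer would, in place of code of your own. Each camera call takes 0.05 s, during which the arm holds its last target. There are 200 camera calls.

TASK

Get the petri dish on the colony counter ready to be read: clear the counter's top by laying the marker in the deep pen box and the forceps in the shallow instrument tray, while the hand lens still lies on the bench. Then take the hand lens by its handle, lift it over the tube rack and finish holding it still and level about 15 mm above the dish, centred on it, handle pointing straight towards the counter's front edge. The lens must never touch the dish, the dish must stay where it is, the other things on the bench must not be knocked out of place, and the job ends with the lens still held in the gripper.

Things in the scene. Friction and masses are not known exactly. Their poses are not given: they have to be found in the camera images.
- counter: Blue colony counter, fixed, 280 mm (its x) by 260 mm, flat top 70 mm above the bench. Origin: centre of the underside. Front edge at -x (robot side), display strip and 12 mm knob at the rear (+x). Black round stage, 112 mm across, 3 mm high, centred at x = -25 mm, y = 0. A bare 10 mm steel post with a black clamp rises to 180 mm above the bench at x = +118 mm, y = 0.
- dish: Clear petri dish with pale agar, 90 mm across, 15 mm high, 60 g, loose, standing on the counter's stage (its underside 73 mm above the bench). Origin: centre of its underside.
- dish_top (a point): Centre of the top of the petri dish, 15 mm above the dish's origin.
- marker: Square-barrelled marker pen, white with a black cap, 130 mm long (along its x, cap at +x), 14 mm wide and 14 mm high, 25 g, lying loose on the counter's deck on one side of the stage, roughly front to back. Origin: centre of its underside.
- forceps: Rigid steel forceps, 130 mm long (along its x, joined end at -x, tips at +x), two arms, about 16 mm wide at x = 0, which is where to grip them (rigid: they do not squeeze shut), 9 mm high, 30 g, lying loose on the counter's deck on the other side of the stage, roughly front to back. Origin: centre of the underside.
- pen_box: Deep grey open pen box, fixed, outside 100 mm (its x) by 170 mm (its y), 45 mm high, walls 4 mm, floor 4 to 5 mm thick. Origin: centre of the underside. The pen fits lying along the box's y.
- instrument_tray: Shallow grey open instrument tray, fixed, outside 120 mm (its x) by 180 mm (its y), 20 mm high, walls 4 mm, floor 4 to 5 mm thick. Origin: centre of the underside. The forceps fit lying along the tray's y. The tray and the pen box stand left of the counter, one nearer the robot than the other; which is which varies.
- lens: Hand lens lying flat on the bench right of the tube rack: black ring 84 mm across, 12 mm high, with clear glass, steel neck and straight black handle along its -x. 204 mm long overall, about 100 g; handle 20 mm wide, 16 mm high, from x = -57 to -162 mm. Origin: ring's centre, on its flat underside (ring and handle flush below); z is normal to the glass.
- lens_grip (a point): Point on the lens's handle to grip, 80 mm from the ring's centre (at x = -80 mm, y = 0, 8 mm above the underside), near the centre of mass; fingers close across the lens's y.
- tube_rack: Steel rack of white-capped tubes, 220 mm (its x) by 56 mm (its y), 80 mm high over the caps, 0.9 kg, loose, standing front to back between the hand lens and the counter. Origin: centre of its underside. To stay in place.
- amber_bottle: Amber bottle, 54 mm across, 85 mm high, loose, origin at the centre of its underside; beyond the hand lens. To stay in place.
- jar: Small jar, 42 mm across, 50 mm high, loose, origin at the centre of its underside; nearer the robot than the tube rack. To stay in place.
- beaker: Glass beaker, 70 mm across, 95 mm high, loose, origin at the centre of its underside; between the robot and the counter. To stay in place.
- dish_stack: Stack of closed petri dishes, 92 mm across, 62 mm high, loose, origin at the centre of its underside; beyond the trays. To stay in place.

How it is judged (in metres and radians):
On the way, in this order (a step that is already met when the one before it is completed fails the run):
1. marker lies released in the pen box and forceps lie released in the instrument tray, the hand lens still lying on the bench (x of marker in the frame of pen_box between -0.046 and 0.046 m and y of marker in the frame of pen_box between -0.08 and 0.08 m and z of marker in the frame of pen_box between 0 and 0.028 m and angle between each of marker, forceps's own x axis and vertical above 1.3 rad and contact force between the fingers and marker below 0.1 N and x of forceps in the frame of instrument_tray between -0.056 and 0.056 m and y of forceps in the frame of instrument_tray between -0.085 and 0.085 m and z of forceps in the frame of instrument_tray between 0 and 0.022 m and contact force between the fingers and forceps below 0.1 N and height (world z) of lens below 0.02 m), for 0.1 s.
2. the lens passes over the tube rack (y of lens in the frame of tube_rack between -0.05 and 0.05 m and x of lens in the frame of tube_rack between -0.16 and 0.16 m and height (world z) of lens above 0.08 m), for 0.02 s.
At the end, for the whole second after the job is handed in: Marker flat in pen box, forceps flat in tray, released. Lens gripped, still, its underside 4-30 mm above the dish top, centred within 12 mm, level within 0.15 rad, handle to the counter's front within 0.25 rad, touching neither dish nor counter; dish moved under 10 mm (x of marker in the frame of pen_box between -0.046 and 0.046 m and y of marker in the frame of pen_box between -0.08 and 0.08 m and z of marker in the frame of pen_box between 0 and 0.028 m and angle between each of marker, forceps's own x axis and vertical above 1.3 rad and contact force between the fingers and marker below 0.1 N and x of forceps in the frame of instrument_tray between -0.056 and 0.056 m and y of forceps in the frame of instrument_tray between -0.085 and 0.085 m and z of forceps in the frame of instrument_tray between 0 and 0.022 m and contact force between the fingers and forceps below 0.1 N and horizontal distance between lens and dish_top below 0.012 m and z of lens in the frame of dish_top between 0.004 and 0.03 m and angle between lens's own z axis and vertical below 0.15 rad and angle between the x axis of lens and the x axis of counter, either way round below 0.25 rad and x of lens_grip in the frame of counter below -0.06 m and contact force between the fingers and lens above 1 N and contact force between lens and dish below 0.1 N and contact force between lens and counter below 0.1 N and linear speed of lens below 0.02 m/s and angular speed of lens below 0.15 rad/s and distance of dish from where it was at the start of the episode below 0.01 m); the arm keeps its last pose, push and grip.
It fails at once if the lens touches the dish (contact force between lens and dish above 0.3 N).
It fails at once if the dish is pushed away by more than 10 mm (distance of dish from where it was at the start of the episode above 0.01 m).
It fails at once if a bystander is knocked out of place (rack 20 mm, others 30 mm) (distance of tube_rack from where it was at the start of the episode above 0.02 m or distance of any of amber_bottle, jar, beaker, dish_stack from where it was at the start of the episode above 0.03 m).
It also fails if it takes over 70 s, if anything falls off the work surface, if the arm or the gripper's body presses on something with over 40 N, if the wrist force passes 120 N, or if a joint passes its speed limit or range.

## Working session

There is one attempt and no reset: what is moved stays moved. The work goes in short steps, Python scripts to look and compute and a tool call to move; the robot and the scene stay as the last step left them, time stands still between calls to the robot, and variables do not carry over. Pictures are saved under pics/ and viewed, about 8 in all and at most 12, crops included, and the job is handed in when it is done.

Besides the shell and the picture viewer there is one more tool, called after ">>>" as a command line: name --pt "numbers of a row" for each row, then --argument value for the rest. send_rows: Moves the arm, as the interface text tells. Its arguments: {"type":"object","properties":{"commands":{"type":"array","items":{"type":"array","items":{"type":"number"}}},"grip_force":{"type":"number"}},"required":["commands"]}

```bash
mkdir -p pics; ls; cat > h.py <<'E'
import numpy as np, cv2
from cell import bot
def K(n):
    i=bot.camera_info(n); f=210/np.tan(np.radians(i['fov_y'])/2)
    return np.array([[f,0,i['cx']],[0,f,i['cy']],[0,0,1.]]),np.array(i['dist_coeffs'],float),np.array(i['camera_from_world'],float)
def ray(n,px):
    k,d,T=K(n); u=cv2.undistortPoints(np.array(px,float).reshape(-1,1,2),k,d).reshape(-1,2)
    R,t=T[:3,:3],T[:3,3]; return -R.T@t, np.c_[u,np.ones(len(u))]@R
def plane(n,px,z):
    c,D=ray(n,px); return c+D*((z-c[2])/D[:,2])[:,None]
def cloud(n,depth):
    h,w=depth.shape; g=np.stack(np.meshgrid(np.arange(w),np.arange(h)),-1).reshape(-1,2)
    c,D=ray(n,g); return (c+D*depth.reshape(-1,1)).reshape(h,w,3)
def shot(n,f):
    p,d=bot.capture(n); cv2.imwrite(f'pics/{f}.png',cv2.cvtColor(p,cv2.COLOR_RGB2BGR)); np.savez(f'{f}.npz',p=p,d=d); return p,d
E
python3 - <<'E'
from h import *
for n in('top','side'):
    p,d=shot(n,n+'0'); k,dc,T=K(n); print(n,k[0,0],dc,-T[:3,:3].T@T[:3,3],T[2,:3])
print(bot.observe())
E
```

```text
pics
top 505.0659973282649 [-0.04020141  0.          0.          0.          0.        ] [ 392.64011095   -8.83507394 1153.93373485] [ 0.14520111 -0.02095339 -0.98918026]
side 457.93763541216435 [-0.10156881  0.          0.          0.          0.        ] [209.32940251 582.42797255 840.59588105] [ 0.31179056 -0.59971663 -0.73697124]
{'time': 0.1, 'q': array([67.66444789, 22.86988446,  2.58020374, 88.105926  , -1.0719734 ,
       69.1502298 , -2.90265382]), 'qvel': array([ 0.00371299, -0.10759202,  0.09624655, -0.12665874,  0.05832336,
        0.04365161, -0.06800113]), 'joint_torque': array([ 4.01378347e-03, -4.76263189e+01,  1.37031477e+00, -2.54951012e+01,
        1.19740708e-02,  4.99830916e-03,  2.40371708e-05]), 'tcp_pos': array([ 186.25294314, -622.15678283,  230.35042423]), 'tcp_rot': array([-1.79898323e+02,  6.54939361e-03,  1.66719314e+01]), 'force': array([ 0.00819049,  0.51640863, -0.17756929]), 'moment': array([-0.05914882, -0.01495588, -0.02846321]), 'finger_gap': 85.5572418247674}
```

View pics/top0.png

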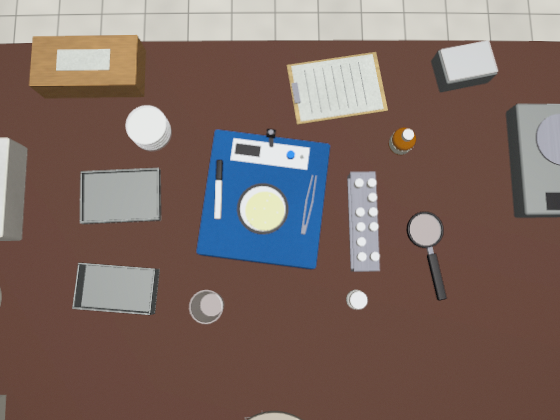

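View pics/side0.png

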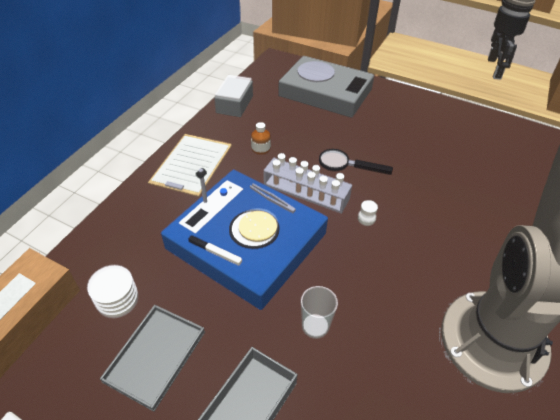

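The top view has +x up and +y left. The marker is at about (219,190), the forceps at (309,205) and the dish at (263,209). The trays are at (120,195) and (116,289), and the nearer one looks deeper. The lens ring is at (425,230) with its handle end at (440,297), the rack is at (364,222), the jar at (357,300) and the beaker at (206,307). Next I'll measure these.

```bash
cat > m.py <<'E'
from h import *
def rect(P):
    (c,(a,b),t)=cv2.minAreaRect(P[:,:2].astype(np.float32)); 
    bx=cv2.boxPoints(((c),(a,b),t)); e=[bx[1]-bx[0],bx[2]-bx[1]]; L=max(e,key=np.linalg.norm)
    return np.round(c,1),np.round(sorted((a,b)),1),round(float(np.degrees(np.arctan2(L[1],L[0]))%180),1)
def comp(m,roi,minA=15):
    z=np.zeros(m.shape,np.uint8); x0,y0,x1,y1=roi; z[y0:y1,x0:x1]=m[y0:y1,x0:x1]
    n,l,s,_=cv2.connectedComponentsWithStats(z,connectivity=8)
    if n<2: return np.zeros((0,2))
    i=1+np.argmax(s[1:,4]); ys,xs=np.nonzero(l==i); return np.c_[xs,ys]
E
python3 - <<'E'
from m import *
f=np.load('top0.npz'); p,d=f['p'],f['d']; C=cloud('top',d); hsv=cv2.cvtColor(p,cv2.COLOR_RGB2HSV); H,S,V=[hsv[...,i].astype(int) for i in range(3)]
def rep(nm,m,roi,z):
    px=comp(m,roi)
    if len(px)<5: print(nm,'none');return
    P=plane('top',px,z); q=C[px[:,1],px[:,0]]; ok=d[px[:,1],px[:,0]]>0
    print(nm,len(px),*rect(P),'depth z',np.round(np.percentile(q[ok][:,2],[10,50,90]),1),'mean',np.round(P[:,:2].mean(0),1))
blue=(S>150)&(H>95)&(H<130)
rep('counter',blue|((C[...,2]>60)&(C[...,2]<80)),(190,125,335,272),70)
rep('marker white',(V>140)&(S<80),(208,178,228,225),84)
rep('marker all',~blue,(208,155,228,225),84)
rep('forceps',~blue&(V>60),(298,172,320,240),79)
rep('agar',(H>20)&(H<40)&(S>50)&(V>120),(230,180,295,240),85)
rep('dish all',~blue,(235,182,292,240),85)
rep('farTray',S<70,(72,160,168,230),0)
rep('nearTray',S<70,(65,255,165,322),0)
rep('lens handle',(V<45)&(S<110),(424,250,450,305),16)
rep('lens',(C[...,2]>5),(400,205,455,305),12)
rep('rack',(C[...,2]>15),(344,165,385,278),70)
rep('jar',(C[...,2]>30),(340,285,374,316),50)
rep('beaker',(C[...,2]>20),(185,285,230,326),95)
rep('bottle',(C[...,2]>20),(385,120,420,158),80)
rep('stack',(C[...,2]>40),(122,100,175,155),62)
for r in [(72,160,168,230),(65,255,165,322)]:
    z=C[r[1]:r[3],r[0]:r[2],2]; print('tray z pct',np.round(np.percentile(z[z>-20],[5,50,70,90,95,98,99.5]),1))
img=cv2.cvtColor(p,cv2.COLOR_RGB2BGR)
a=cv2.resize(img[150:310,60:180],None,fx=3.5,fy=3.5,interpolation=cv2.INTER_CUBIC); b=cv2.resize(img[150:310,395:465],None,fx=3.5,fy=3.5,interpolation=cv2.INTER_CUBIC)
cv2.imwrite('pics/crop1.png',np.hstack([a,b]))
E
```

```text
counter 13165 [572.5  14.4] [258.9 277.9] 172.0 depth z [67.8 70.6 73.7] mean [571.5  12.7]
marker white 283 [568.8 112.5] [15.  82.7] 0.2 depth z [78.1 83.6 86.7] mean [567.9 112. ]
marker all 427 [589.8 111. ] [ 16.5 129. ] 178.0 depth z [73.8 83.5 86.6] mean [585.8 111.3]
forceps 342 [555.9 -82.4] [ 18.6 132.8] 167.7 depth z [69.  77.  80.7] mean [554.2 -82. ]
agar none
dish all 2121 [547.2  16.3] [109.1 110.1] 179.4 depth z [72.3 86.5 90. ] mean [547.1  16.6]
farTray 4362 [593.6 348.1] [126.9 189.4] 91.9 depth z [ 1.2  4.6 17.3] mean [593.5 348.1]
nearTray 3912 [380.9 350.8] [105.1 188.4] 85.0 depth z [ 1.5  4.9 43. ] mean [380.6 350.8]
lens handle 64 [ 396.5 -363.2] [  3.2 100.7] 10.7 depth z [ 5.6 10.5 15. ] mean [ 397.9 -363. ]
lens 1543 [ 449.7 -351.1] [ 85.9 204. ] 178.6 depth z [ 6.9 10.8 17. ] mean [ 472.7 -359.5]
rack 2570 [ 521.4 -202.3] [ 61.8 216.9] 180.0 depth z [50.1 53.6 81.2] mean [ 519.4 -203.4]
jar 261 [ 350.7 -186.5] [36.4 37. ] 88.2 depth z [46.9 50.2 52.9] mean [ 350.8 -186.8]
beaker 489 [342.9 134.1] [66.1 67. ] 179.3 depth z [32.7 76.2 95.7] mean [340.6 140.8]
bottle 538 [ 695.8 -292.5] [51.5 63.8] 133.8 depth z [34.7 58.4 85.2] mean [ 695.8 -293.2]
stack 1413 [740.8 274.7] [91.6 99.1] 44.7 depth z [58.6 62.  64.7] mean [740.2 275. ]
tray z pct [-2.3  3.1  4.9 10.5 19.  21.5 25.4]
tray z pct [-2.5  2.8  5.  31.3 44.  46.4 49.7]
```

View pics/crop1.png

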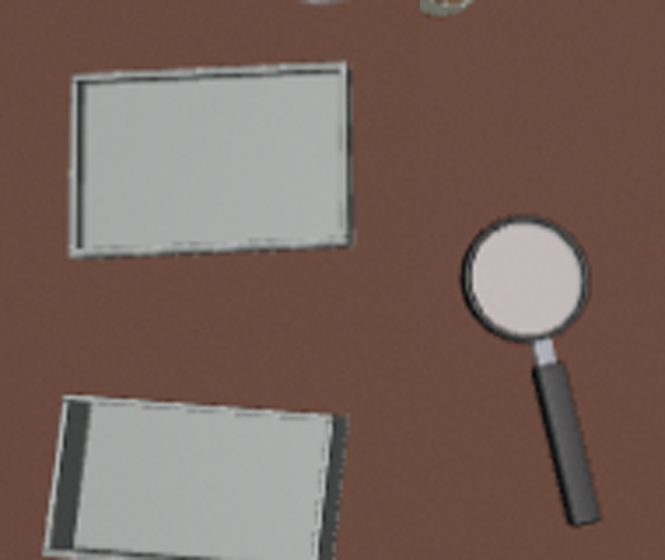

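The crop shows the far tray (shallow, rim about 20) and the near pen box (rim about 45). It also shows the lens ring at px (425,229) and the handle end at (442,299). Heights and sizes agree with what was given. Now moving towards the marker with the jaws partly open.

>>> send_rows --pt "0 0 -1.1 2.4 4.3 0 0.4" --pt "0 0 -1.1 2.4 4.3 0 0.4" --pt "0 0 -1.1 2.4 4.3 0 0.4" --pt "0 0 -1.1 2.4 4.3 0 0.4" --pt "0 0 -1.1 2.4 4.3 0 0.4" --grip_force 40

```text
time: 0.6
tcp_pos: [306.9, -405.6, 231.0]
tcp_rot: [-180.0, 0.0, 11.1]
force: [1.1, 0.0, -0.4]
finger_gap: 34.2
```

>>> send_rows --pt "0 0 -1.1 2.4 4.3 0 0.4" --pt "0 0 -1.1 2.4 4.3 0 0.4" --pt "0 0 -1.1 2.4 4.3 0 0.4" --pt "0 0 -1.1 2.4 4.3 0 0.4" --pt "0 0 -1.1 2.4 4.3 0 0.4"

```text
time: 1.1
tcp_pos: [426.7, -190.8, 231.3]
tcp_rot: [180.0, 0.0, 5.6]
force: [1.1, -0.3, 0.5]
finger_gap: 34.0
```

>>> send_rows --pt "0 0 -1.1 2.4 4.3 0 0.4" --pt "0 0 -1.1 2.4 4.3 0 0.4" --pt "0 0 -1.1 2.4 4.3 0 0.4" --pt "0 0 -1.1 2.4 4.3 0 0.4" --pt "0 0 -1.1 2.4 4.3 0 0.4"

```text
time: 1.6
tcp_pos: [546.8, 23.8, 231.1]
tcp_rot: [180.0, 0.0, 0.1]
force: [0.8, -0.9, -0.5]
finger_gap: 33.9
```

```bash
python3 - <<'E'
from m import *
f=np.load('top0.npz'); p,d=f['p'],f['d']; C=cloud('top',d)
print('lens ring/neck/end',plane('top',[[425,229.1],[429.6,247.1],[442.1,299.1]],14).round(1))
# lens from mask height
px=comp(C[...,2]>5,(400,205,455,305)); P=plane('top',px,13)
h=P[P[:,0]<430]; vx,vy,x0,y0=cv2.fitLine(h[:,:2].astype(np.float32),cv2.DIST_HUBER,0,.01,.01).ravel(); print('handle line',np.degrees(np.arctan(vy/vx)),x0,y0)
r=P[P[:,0]>468]; print('ring',cv2.minEnclosingCircle(r[:,:2].astype(np.float32)), 'xmin',h[np.argmin(h[:,0])])
# side: marker white part & cap
f=np.load('side0.npz'); p=f['p']; hsv=cv2.cvtColor(p,cv2.COLOR_RGB2HSV); H,S,V=[hsv[...,i].astype(int) for i in range(3)]
blue=(S>120)&(H>95)&(H<130)
print('marker side',*rect(plane('side',comp(~blue&(C[...,2]>-1e9),(183,233,245,266)),80)))
print('forceps side',*rect(plane('side',comp(~blue&(V>70),(248,182,297,212)),79)))
o=bot.observe(); print(o['time'],o['tcp_pos'].round(1),o['tcp_rot'].round(1),o['finger_gap'],o['q'].round(1))
E
```

```text
lens ring/neck/end [[ 505.1 -352.8   14. ]
 [ 463.9 -361.2   14. ]
 [ 346.7 -383.4   14. ]]
handle line 10.3269205 387.84088 -375.71045
ring ((509.5052490234375, -352.6834716796875), 45.20972442626953) xmin [ 346.85129426 -385.78071274   13.        ]
marker side [587. 114.] [ 22.2 131.8] 178.3
forceps side [ 550.3 -104.1] [60.2 88.9] 27.8
1.6 [546.8  23.8 231.1] [1.8e+02 0.0e+00 1.0e-01] 33.85861754879495 [  15.    13.6  -25.9  101.6    6.5   66.2 -102.8]
```

>>> send_rows --pt "0 0 -1 2.1 4.4 0 0.4" --pt "0 0 -1 2.0 4.3 0 0.4" --pt "0 0 0 0 0 -4.8 0.4" --pt "0 0 0 0 0 -4.8 0.4" --pt "0 0 0 0 0 -3.2 0.4"

```text
time: 2.1
tcp_pos: [585.3, 109.1, 99.6]
tcp_rot: [179.9, 0.3, -1.8]
force: [0.2, -0.7, -0.5]
finger_gap: 34.1
```

```bash
python3 - <<'E'
from m import *
p,d=shot('side','s1'); q,_=shot('top','t1')
a=cv2.resize(p[170:290,140:300],(560,420)); b=cv2.resize(q[130:250,170:250],(280,420))
cv2.imwrite('pics/c2.png',cv2.cvtColor(np.hstack([a,b])[:, :800],cv2.COLOR_RGB2BGR)); o=bot.observe(); print(o['tcp_pos'],o['tcp_rot'])
E
```

```text
[582.88997974 107.96647569  97.92018494] [179.8405992    0.64960883  -1.80624812]
```

View pics/c2.png

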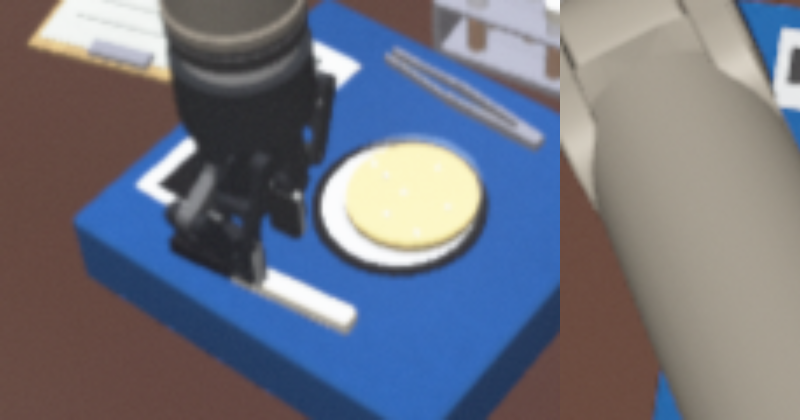

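The side crop shows the fingers straddling the marker near its cap end. Lowering further.

>>> send_rows --pt "0 0 0 0.2 0.2 -1.2 0.4" --pt "0 0 0 0 0 -0.8 0.4" --pt "0 0 0 0 0 0 0.4"

```text
time: 2.5
tcp_pos: [589.8, 111.3, 83.7]
tcp_rot: [180.0, -0.0, -1.8]
force: [-0.7, 0.1, -0.5]
finger_gap: 34.2
```

```bash
python3 -c "
from h import *
for i in range(2):
  o=bot.observe();print(o['tcp_pos'].round(1),o['tcp_rot'].round(2),o['qvel'].round(1),o['q'].round(2),o['force'].round(1)); bot.capture('side')"
```

```text
[589.8 111.3  83.7] [ 1.80e+02 -4.00e-02 -1.84e+00] [ 0.3 -0.7 -0.2 -0.4 -0.2  0.6  0.3] [   4.8    27.98  -25.47  102.82   14.76   52.45 -118.97] [-0.7  0.1 -0.5]
[590.  111.4  84.1] [-1.7999e+02 -7.0000e-02 -1.8400e+00] [ 0.1 -0.5 -0.1 -0.3 -0.2  0.   0.1] [   4.81   27.95  -25.48  102.81   14.76   52.46 -118.97] [ 0.6 -0.6 -0.1]
```

>>> send_rows --pt "0 0 0 0 0 -1.1 0.4" --pt "0 0 0 0 0 0 0.05" --pt "0 0 0 0 0 0 0.05" --pt "0 0 0 0 0 0 0.05" --pt "0 0 0 0 0 0 0.05" --grip_force 40

```text
time: 3.1
tcp_pos: [589.5, 111.3, 72.5]
tcp_rot: [180.0, -0.0, -1.8]
force: [-0.2, -0.2, 0.2]
finger_gap: 13.0
```

>>> send_rows --pt "0 0 0 0 0 2 0.05" --pt "0 0 0 0 0 4 0.05" --pt "0 0 0 0 0 4 0.05" --pt "0 0 0 0 0 0 0.05"

```text
time: 3.5
tcp_pos: [593.5, 112.8, 178.7]
tcp_rot: [-179.8, -0.7, -1.8]
force: [1.0, -0.3, 0.3]
finger_gap: 12.7
```

>>> send_rows --pt "0 0 8 -1.9 2.1 0 0.05" --pt "0 0 8 -1.9 2.1 0 0.05" --pt "0 0 8 -1.9 2.1 0 0.05" --pt "0 0 8 -1.9 2.1 0 0.05" --pt "0 0 8 -1.9 2.1 0 0.05"

```text
time: 4.0
tcp_pos: [493.4, 216.9, 172.0]
tcp_rot: [180.0, 0.0, 38.5]
force: [-0.2, -0.9, -0.6]
finger_gap: 12.7
```

>>> send_rows --pt "0 0 8 -1.9 2.1 0 0.05" --pt "0 0 8 -1.9 2.1 0 0.05" --pt "0 0 8 -1.9 2.1 0 0.05" --pt "0 0 8 -1.9 2.1 0 0.05" --pt "0 0 8 -1.9 2.1 0 0.05"

```text
time: 4.5
tcp_pos: [398.5, 321.8, 172.1]
tcp_rot: [180.0, 0.0, 78.5]
force: [-0.8, -0.6, -0.4]
finger_gap: 12.6
```

>>> send_rows --pt "0 0 7 -1.9 1.7 0 0.05" --pt "0 0 0 0 0 -4 0.05" --pt "0 0 0 0 0 -4 0.05" --pt "0 0 0 0 0 0 0.05" --pt "0 0 0 0 0 0 0.05"

```text
time: 5.0
tcp_pos: [380.1, 338.2, 92.4]
tcp_rot: [-179.9, 0.0, 85.2]
force: [-0.7, 0.0, 0.9]
finger_gap: 12.6
```

```bash
python3 - <<'E'
from m import *
p,d=shot('side','s2'); q,_=shot('top','t2')
a=cv2.resize(p[270:420,80:330],(500,300)); b=cv2.resize(q[230:330,60:160],(300,300))
cv2.imwrite('pics/c3.png',cv2.cvtColor(np.hstack([a,b]),cv2.COLOR_RGB2BGR)); o=bot.observe(); print(o['tcp_pos'],o['tcp_rot'],o['finger_gap'])
E
```

```text
[381.48707276 339.48111586  94.18412041] [ 1.79865197e+02 -1.40798589e-01  8.51449942e+01] 12.698103785517732
```

View pics/c3.png

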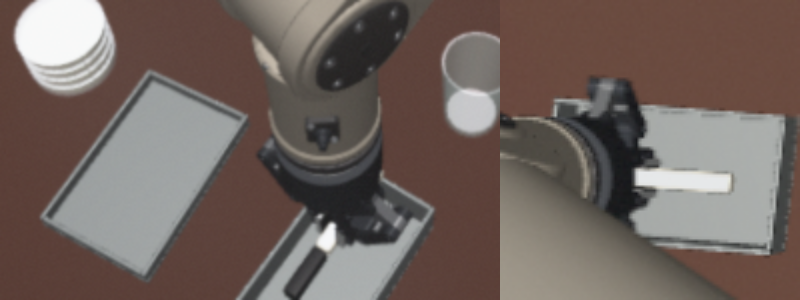

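```bash
python3 - <<'E'
from m import *
print(plane('top',[[137.7,290.3]],105).round(0))
print(plane('top',[[156.3,268.3],[150.3,314.3],[78.3,263.3]],45).round(0))
f=np.load('top0.npz');d=f['d'];C=cloud('top',d)
for nm,r,a,b in (('box',(60,250,170,325),35,52),('tray',(72,160,168,230),13,26)):
    z=C[r[1]:r[3],r[0]:r[2]].reshape(-1,3); z=z[(z[:,2]>a)&(z[:,2]<b)]; print(nm,len(z),*rect(z))
E
```

```text
[[378. 273. 105.]]
[[424. 249.  45.]
 [325. 260.  45.]
 [436. 420.  45.]]
box 584 [381.4 341.9] [101.4 171.9] 85.1
tray 581 [591.4 343.2] [119.1 182.3] 91.9
```

Rim depth gives the box centre as (381,342), and the marker's end is about 15 mm inside the wall. Lowering and releasing, then going on to the forceps.

>>> send_rows --pt "0 0 0 0 0.3 -4 0.05" --pt "0 0 0 0 0 -3 0.05" --pt "0 0 0 0 0 -1.3 0.05" --pt "0 0 0 0 0 0 0.05" --pt "0 0 0 0 0 0 0.35"

```text
time: 5.6
tcp_pos: [381.5, 342.4, 10.9]
tcp_rot: [179.9, -0.1, 85.2]
force: [-0.8, -0.0, 1.7]
finger_gap: 25.7
```

>>> send_rows --pt "0 0 0 0 0 0 0.35" --pt "0 0 0 0 0 0 0.35" --pt "0 0 0 0 0 4 0.35" --pt "0 0 0 0 0 5 0.35" --pt "0 0 0 0 0 5 0.35"

```text
time: 6.1
tcp_pos: [380.0, 341.2, 151.3]
tcp_rot: [-180.0, 0.0, 85.2]
force: [2.0, -0.5, 0.9]
finger_gap: 30.4
```

>>> send_rows --pt "0 0 -8.1 1.5 -3.5 0 0.4" --pt "0 0 -8.1 1.5 -3.5 0 0.4" --pt "0 0 -8.1 1.5 -3.5 0 0.4" --pt "0 0 -8.1 1.5 -3.5 0 0.4" --pt "0 0 -8.1 1.5 -3.5 0 0.4"

```text
time: 6.6
tcp_pos: [456.1, 165.0, 150.4]
tcp_rot: [179.9, -0.1, 44.3]
force: [0.9, 0.7, -0.4]
finger_gap: 34.0
```

>>> send_rows --pt "0 0 -8.1 1.5 -3.5 0 0.4" --pt "0 0 -8.1 1.5 -3.5 0 0.4" --pt "0 0 -8.1 1.5 -3.5 0 0.4" --pt "0 0 -8.1 1.5 -3.5 0 0.4" --pt "0 0 -8.1 1.5 -3.5 0 0.4"

```text
time: 7.1
tcp_pos: [531.1, -10.1, 150.3]
tcp_rot: [180.0, -0.1, 3.8]
force: [0.5, 0.2, 0.4]
finger_gap: 34.3
```

>>> send_rows --pt "0 0 -8.1 1.4 -3.6 0 0.4" --pt "0 0 -8.1 1.4 -3.6 0 0.4" --pt "0 0 0 0 0 -3 0.4" --pt "0 0 0 0 0 0 0.4" --pt "0 0 0 0 0 0 0.4"

```text
time: 7.6
tcp_pos: [557.9, -79.5, 119.6]
tcp_rot: [-180.0, 0.1, -11.9]
force: [0.2, 0.4, 0.7]
finger_gap: 33.7
```

```bash
python3 - <<'E'
from m import *
p,d=shot('side','s3'); q,_=shot('top','t3')
a=cv2.resize(p[150:270,200:360],(400,300)); b=cv2.resize(q[130:330,60:340],(400,300))
cv2.imwrite('pics/c4.png',cv2.cvtColor(np.hstack([a,b]),cv2.COLOR_RGB2BGR)); o=bot.observe(); print(o['tcp_pos'],o['tcp_rot'],o['finger_gap'])
E
```

```text
[559.02503679 -79.2903956  120.73084698] [-1.79962089e+02 -1.00690321e-01 -1.18988475e+01] 34.22216328177337
```

View pics/c4.png

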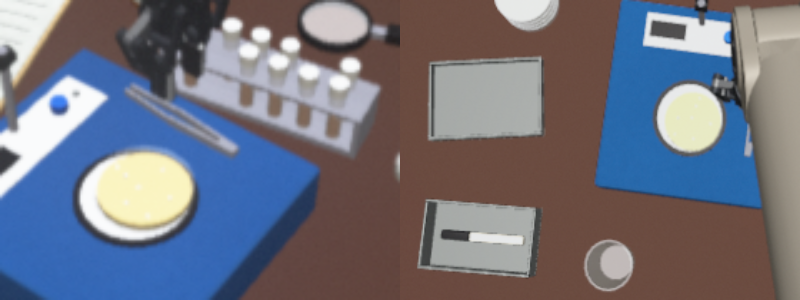

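The marker lies flat in the box at crop (482,238), and the dish and beaker haven't moved. Descending on the forceps.

>>> send_rows --pt "0 0 0 -0.25 -0.25 -3 0.4" --pt "0 0 0 0 0 -1.7 0.4" --pt "0 0 0 0 0 0 0.4" --pt "0 0 0 0 0 0 0.4"

```text
time: 8.1
tcp_pos: [556.7, -82.4, 73.6]
tcp_rot: [-180.0, -0.1, -12.0]
force: [-0.5, 0.2, 1.4]
finger_gap: 34.0
```

>>> send_rows --pt "0 0 0 0 0 -0.1 0.05" --pt "0 0 0 0 0 0 0.05" --pt "0 0 0 0 0 0 0.05" --pt "0 0 0 0 0 0 0.05" --pt "0 0 0 0 0 0 0.05"

```text
time: 8.6
tcp_pos: [557.4, -82.8, 73.1]
tcp_rot: [-180.0, -0.2, -12.0]
force: [-0.6, 1.0, 6.7]
finger_gap: 14.9
```

>>> send_rows --pt "0 0 0 0 0 2 0.05" --pt "0 0 0 0 0 4 0.05" --pt "0 0 0 0 0 4 0.05" --pt "0 0 0 0 0 0 0.05"

```text
time: 9.0
tcp_pos: [560.1, -83.5, 177.5]
tcp_rot: [-180.0, -0.7, -12.0]
force: [1.1, 0.7, -0.9]
finger_gap: 14.4
```

>>> send_rows --pt "0 0 8 0.3 3.3 0 0.05" --pt "0 0 8 0.3 3.3 0 0.05" --pt "0 0 8 0.3 3.3 0 0.05" --pt "0 0 8 0.3 3.3 0 0.05" --pt "0 0 8 0.3 3.3 0 0.05"

```text
time: 9.5
tcp_pos: [570.6, 82.8, 171.0]
tcp_rot: [180.0, 0.0, 28.3]
force: [0.6, -1.1, -0.7]
finger_gap: 14.5
```

>>> send_rows --pt "0 0 8 0.3 3.3 0 0.05" --pt "0 0 8 0.3 3.3 0 0.05" --pt "0 0 8 0.3 3.3 0 0.05" --pt "0 0 8 0.3 3.3 0 0.05" --pt "0 0 8 0.3 3.3 0 0.05"

```text
time: 10.0
tcp_pos: [585.8, 247.6, 170.8]
tcp_rot: [180.0, 0.0, 68.3]
force: [0.3, 0.6, -0.9]
finger_gap: 14.3
```

>>> send_rows --pt "0 0 8 0.2 3.2 0 0.05" --pt "0 0 8 0.2 3.2 0 0.05" --pt "0 0 8 0.2 3.2 0 0.05" --pt "0 0 0 0 0 -4.5 0.05" --pt "0 0 0 0 0 -4.5 0.05"

```text
time: 10.5
tcp_pos: [592.2, 345.1, 81.3]
tcp_rot: [179.8, -0.1, 92.1]
force: [0.6, -1.2, -1.0]
finger_gap: 14.9
```

>>> send_rows --pt "0 0 0 0 0 -4 0.05" --pt "0 0 0 0 0 0 0.05" --pt "0 0 0 0 0 0 0.05" --pt "0 0 0 0 0 0 0.05"

```text
time: 10.9
tcp_pos: [593.3, 344.2, 44.1]
tcp_rot: [179.8, -0.2, 92.0]
force: [0.6, -0.0, -0.0]
finger_gap: 14.6
```

```bash
python3 - <<'E'
from m import *
p,d=shot('side','s4'); q,_=shot('top','t4')
a=cv2.resize(p[260:420,60:260],(400,320)); b=cv2.resize(q[140:260,60:210],(400,320))
cv2.imwrite('pics/c5.png',cv2.cvtColor(np.hstack([a,b]),cv2.COLOR_RGB2BGR)); o=bot.observe(); print(o['tcp_pos'],o['tcp_rot'],o['finger_gap'])
E
```

```text
[593.42463064 344.08473464  44.35461604] [ 1.79757069e+02 -1.42730997e-01  9.19520504e+01] 14.640346047188164
```

View pics/c5.png

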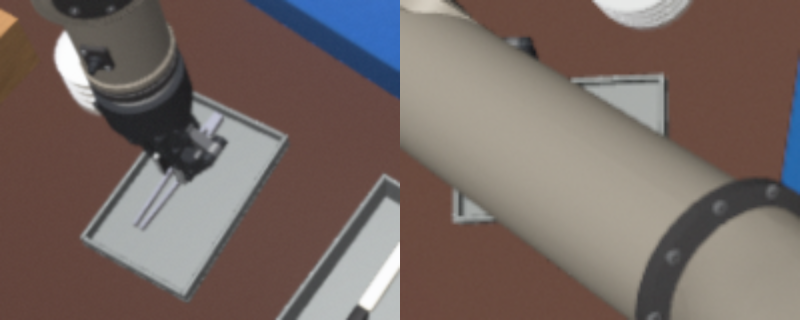

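The side view shows the forceps held level over the tray with their ends inside it. Lowering, releasing and retreating.

>>> send_rows --pt "0 0 0 0 0 -2.5 0.05" --pt "0 0 0 0 0 -1.0 0.05" --pt "0 0 0 0 0 0 0.05" --pt "0 0 0 0 0 0 0.4" --pt "0 0 0 0 0 0 0.4"

```text
time: 11.5
tcp_pos: [592.2, 343.1, 7.1]
tcp_rot: [179.9, -0.0, 92.0]
force: [0.2, -0.5, -0.7]
finger_gap: 34.1
```

>>> send_rows --pt "0 0 0 0 0 0 0.4" --pt "0 0 0 0 0 4 0.4" --pt "0 0 0 0 0 5 0.4" --pt "0 0 0 0 0 5 0.4" --pt "0 0 0 0 0 5 0.4"

```text
time: 12.0
tcp_pos: [591.6, 342.7, 198.5]
tcp_rot: [180.0, -0.0, 92.0]
force: [1.1, 0.3, -0.1]
finger_gap: 34.3
```

>>> send_rows --pt "0 0 -5.5 -1.1 -4.7 0 0.5" --pt "0 0 -5.5 -1.1 -4.7 0 0.5" --pt "0 0 -5.5 -1.1 -4.7 0 0.5" --pt "0 0 -5.5 -1.1 -4.7 0 0.5" --pt "0 0 -5.5 -1.1 -4.7 0 0.5"

```text
time: 12.5
tcp_pos: [536.2, 106.0, 196.6]
tcp_rot: [180.0, 0.0, 64.3]
force: [0.9, -0.4, 0.0]
finger_gap: 42.9
```

```bash
python3 - <<'E'
from m import *
p,d=shot('top','t5'); q,_=shot('side','s5'); C=cloud('top',d); hsv=cv2.cvtColor(p,cv2.COLOR_RGB2HSV)
px=comp(C[...,2]>5,(400,205,455,305)); P=plane('top',px,14)
h=P[(P[:,0]<440)]; vx,vy,x0,y0=cv2.fitLine(h[:,:2].astype(np.float32),cv2.DIST_HUBER,0,.01,.01).ravel(); a=np.arctan(vy/vx); u=np.array([np.cos(a),np.sin(a)])
s=(P[:,:2]-[x0,y0])@u; print('yaw',np.degrees(a),'ends',[(np.array([x0,y0])+u*t).round(1) for t in(s.min(),s.max())],s.max()-s.min(),'grip from ends',np.array([x0,y0])+u*(s.min()+82),np.array([x0,y0])+u*(s.max()-122))
a=cv2.resize(q[270:420,60:310],(400,300)); b=cv2.resize(p[130:330,60:340],(400,300)); cv2.imwrite('pics/c6.png',cv2.cvtColor(np.hstack([a,b]),cv2.COLOR_RGB2BGR))
o=bot.observe(); print(o['tcp_pos'],o['tcp_rot'])
E
```

```text
yaw 10.888832 ends [array([ 346.5, -383.3]), array([ 546.8, -344.7])] 204.0210033813234 grip from ends [ 426.99739527 -367.78900326] [ 427.0180205  -367.78503564]
[536.13580677  98.65011372 195.82413904] [179.89364076   0.40852426  63.75098135]
```

View pics/c6.png

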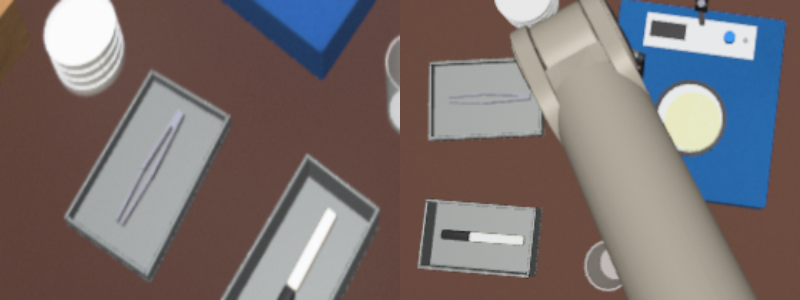

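Both items lie flat in their trays. The lens measures 204 mm, as given, with its grip point at (427,-368) and yaw 10.9°.

>>> send_rows --pt "0 0 -5.3 -1.1 -4.8 0 0.5" --pt "0 0 -5.3 -1.1 -4.8 0 0.5" --pt "0 0 -5.3 -1.1 -4.8 0 0.5" --pt "0 0 -5.3 -1.1 -4.8 0 0.5" --pt "0 0 -5.3 -1.1 -4.8 0 0.5"

```text
time: 13.1
tcp_pos: [481.6, -133.5, 196.9]
tcp_rot: [179.9, -0.0, 37.8]
force: [0.4, -0.8, 0.2]
finger_gap: 42.4
```

>>> send_rows --pt "0 0 -5.3 -1.1 -4.7 0 0.5" --pt "0 0 -5.3 -1.1 -4.7 0 0.5" --pt "0 0 -5.3 -1.1 -4.7 0 0.5" --pt "0 0 -5.3 -1.1 -4.7 0 0.5" --pt "0 0 -5.3 -1.1 -4.7 0 0.5"

```text
time: 13.6
tcp_pos: [426.9, -368.6, 196.8]
tcp_rot: [180.0, -0.0, 11.3]
force: [1.2, 0.2, 0.5]
finger_gap: 42.9
```

>>> send_rows --pt "0 0 0 0 0 -4.5 0.5" --pt "0 0 0 0 0 -4.5 0.5" --pt "0 0 0 0 0 -4.5 0.5" --pt "0 0 0 0 0 -2 0.5" --pt "0 0 0 0 0 0 0.5"

```text
time: 14.1
tcp_pos: [425.1, -364.9, 38.2]
tcp_rot: [-179.7, 0.2, 11.6]
force: [-0.6, -0.7, -0.3]
finger_gap: 42.9
```

>>> send_rows --pt "0 0 0 0 0 0 0.5" --pt "0 0 0 0 0 0 0.5"

```text
time: 14.3
tcp_pos: [428.6, -368.0, 43.3]
tcp_rot: [179.8, -0.1, 11.5]
force: [-0.4, 0.5, -0.4]
finger_gap: 42.6
```

>>> send_rows --pt "0 0 -0.5 -0.1 0 -2.5 0.5" --pt "0 0 0 0 0 -1.4 0.5" --pt "0 0 0 0 0 0 0.5" --pt "0 0 0 0 0 0 0.5"

```text
time: 14.7
tcp_pos: [426.3, -367.4, 2.9]
tcp_rot: [180.0, -0.0, 11.0]
force: [-0.3, -0.1, -0.3]
finger_gap: 42.8
```

>>> send_rows --pt "0 0 0 0 0 0 0.05" --pt "0 0 0 0 0 0 0.05" --pt "0 0 0 0 0 0 0.05" --pt "0 0 0 0 0 0 0.05" --pt "0 0 0 0 0 0 0.05" --grip_force 70

```text
time: 15.2
tcp_pos: [426.7, -367.8, 3.6]
tcp_rot: [179.9, -0.1, 11.0]
force: [-0.8, 1.0, 6.2]
finger_gap: 18.0
```

>>> send_rows --pt "0 0 0 0 0 1 0.05" --pt "0 0 0 0 0 2.5 0.05" --pt "0 0 0 0 0 4 0.05" --pt "0 0 0 0 0 4 0.05" --pt "0 0 0 0 0 4 0.05"

```text
time: 15.7
tcp_pos: [425.5, -366.9, 159.2]
tcp_rot: [-180.0, 0.0, 11.0]
force: [0.9, 0.1, -0.4]
finger_gap: 18.0
```

>>> send_rows --pt "0 0 0 0 0 2.5 0.05" --pt "0 0 0 0 0 0 0.05" --pt "0 0 0 0 0 0 0.05"

```text
time: 16.0
tcp_pos: [425.6, -367.1, 182.7]
tcp_rot: [180.0, -0.0, 11.0]
force: [-0.4, -0.2, -1.4]
finger_gap: 18.4
```

```bash
python3 - <<'E'
from m import *
q,d=shot('side','s6'); C=cloud('side',d)
cv2.imwrite('pics/c7.png',cv2.cvtColor(cv2.resize(q[60:260,240:480],(720,600)),cv2.COLOR_RGB2BGR))
o=bot.observe(); print(o['time'],o['tcp_pos'],o['tcp_rot'],o['finger_gap'],o['force'],o['moment'])
E
```

```text
16.05 [ 424.98629022 -366.70878693  181.46077515] [-1.79931146e+02  8.25941758e-02  1.09699225e+01] 17.9709206878329 [-0.6892961   0.09475261 -1.17688155] [-0.01872017  0.06591801  0.03086169]
```

View pics/c7.png

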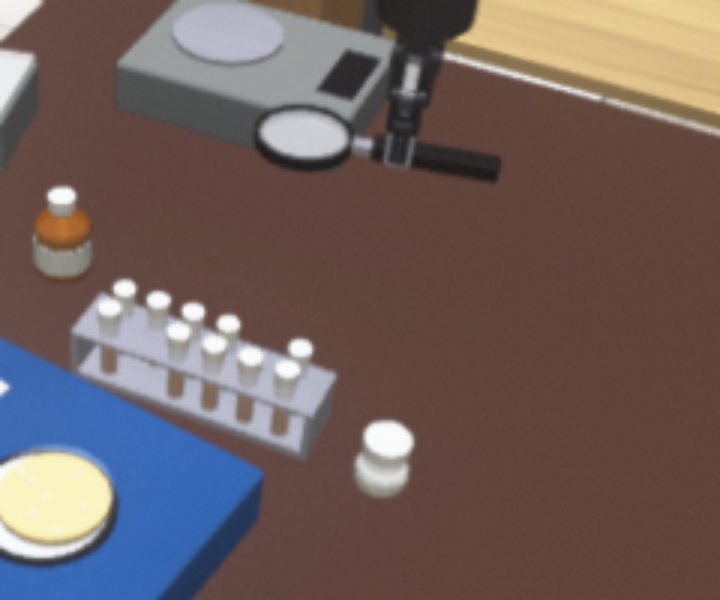

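The lens is held level, and the rack, jar and bottle are untouched. Now the dish centre, cross-checked in both views.

```bash
python3 - <<'E'
from m import *
for n,r in(('top',(235,182,292,240)),('side',(225,200,290,255))):
    f=np.load(n+'0.npz'); p,d=f['p'],f['d']; C=cloud(n,d); hsv=cv2.cvtColor(p,cv2.COLOR_RGB2HSV); H,S,V=[hsv[...,i].astype(int) for i in range(3)]
    for nm,m in(('agar',(H>18)&(H<45)&(S>35)&(V>120)),('dish',(V>120)&(~((H>95)&(H<130)&(S>80)))),):
        px=comp(m,r)
        if len(px)<20: print(n,nm,len(px));continue
        z=np.median(C[px[:,1],px[:,0]][:,2])
        for zz in (75,80,85,88):
            P=plane(n,px,zz); c,R=cv2.minEnclosingCircle(P[:,:2].astype(np.float32)); print(n,nm,len(px),'zmed',z.round(1),zz,np.round(c,1),round(R,1),P[:,:2].mean(0).round(1))
    q=C[r[1]:r[3],r[0]:r[2]].reshape(-1,3); q=q[(q[:,2]>81)&(q[:,2]<96)]; print(n,'depth top',len(q),np.median(q[:,2]),q.mean(0).round(1),cv2.minEnclosingCircle(q[:,:2].astype(np.float32)))
E
```

```text
top agar 1076 zmed 88.0 75 [543.   12.2] 41.6 [543.2  12. ]
top agar 1076 zmed 88.0 80 [542.3  12.1] 41.5 [542.5  11.9]
top agar 1076 zmed 88.0 85 [541.6  12. ] 41.3 [541.8  11.8]
top agar 1076 zmed 88.0 88 [541.2  11.9] 41.1 [541.4  11.7]
top dish 1700 zmed 87.3 75 [549.   16.2] 50.9 [548.6  16.7]
top dish 1700 zmed 87.3 80 [548.2  16.1] 50.7 [547.9  16.5]
top dish 1700 zmed 87.3 85 [547.5  16. ] 50.5 [547.2  16.4]
top dish 1700 zmed 87.3 88 [547.1  15.9] 50.3 [546.7  16.4]
top depth top 1356 87.98088889901328 [543.5  13.   88. ] ((544.2485961914062, 13.069586753845215), 44.71076202392578)
side agar 911 zmed 87.1 75 [543.3  10.1] 44.9 [541.3  10.5]
side agar 911 zmed 87.1 80 [541.1  13.8] 44.6 [539.1  14.2]
side agar 911 zmed 87.1 85 [539.   17.6] 44.3 [536.9  17.9]
side agar 911 zmed 87.1 88 [537.7  19.8] 44.1 [535.6  20.2]
side dish 1328 zmed 86.6 75 [546.3  16.2] 53.7 [545.6  17.3]
side dish 1328 zmed 86.6 80 [544.1  19.9] 53.3 [543.4  21. ]
side dish 1328 zmed 86.6 85 [541.9  23.6] 53.0 [541.2  24.7]
side dish 1328 zmed 86.6 88 [540.6  25.8] 52.8 [539.9  26.9]
side depth top 1068 87.04229025898053 [539.2  18.7  86.9] ((545.9459228515625, 23.08742904663086), 94.3526840209961)
```

Agar from top gives (542,12), from the side (541,14), and the depth disc gives (544,13) with R = 45. I'll use dish centre (543,12.7). Carrying the lens over the rack at about z 180.

>>> send_rows --pt "0 0 -1 0.2 2 0 0.05" --pt "0 0 -2 0.4 4 0 0.05" --pt "0 0 -2 0.4 4 0 0.05" --pt "0 0 -2 0.4 4 0 0.05" --pt "0 0 -2 0.4 4 0 0.05"

```text
time: 16.55
tcp_pos: [442.5, -185.3, 180.5]
tcp_rot: [-179.9, 0.2, 1.9]
force: [1.0, 0.9, 0.1]
finger_gap: 17.9
```

>>> send_rows --pt "0 0 -2 0.4 4 0 0.05" --pt "0 0 -2 0.4 4 0 0.05" --pt "0 0 -2 0.4 4 0 0.05" --pt "0 0 -2 0.4 4 0 0.05" --pt "0 0 -2 0.4 4 0 0.05"

```text
time: 17.05
tcp_pos: [462.4, 14.2, 180.7]
tcp_rot: [180.0, 0.2, -8.1]
force: [1.1, 0.4, -0.5]
finger_gap: 17.8
```

>>> send_rows --pt "0 0 -1 0 1.1 0 0.05" --pt "0 0 0 0 0 -2 0.05" --pt "0 0 0 0 0 0 0.05" --pt "0 0 0 0 0 0 0.05" --pt "0 0 0 0 0 0 0.05"

```text
time: 17.55
tcp_pos: [463.8, 23.3, 162.3]
tcp_rot: [180.0, 0.0, -9.1]
force: [0.8, -0.3, -0.8]
finger_gap: 18.0
```

```bash
python3 - <<'E'
from m import *
q,d=shot('side','s7'); p,e=shot('top','t7')
a=cv2.resize(q[120:300,150:390],(533,400)); b=cv2.resize(p[140:290,200:300],(267,400)); cv2.imwrite('pics/c8.png',cv2.cvtColor(np.hstack([a,b]),cv2.COLOR_RGB2BGR))
o=bot.observe(); print(o['time'],o['tcp_pos'],o['tcp_rot'],o['finger_gap'],o['force'],o['moment'])
E
```

```text
17.65 [464.2224637   23.32934799 162.74733821] [ 1.79997442e+02 -3.79621013e-02 -9.09426562e+00] 17.740196398632886 [ 0.44908325  0.00346898 -1.94176227] [ 0.01755119  0.0585758  -0.00309615]
```

View pics/c8.png

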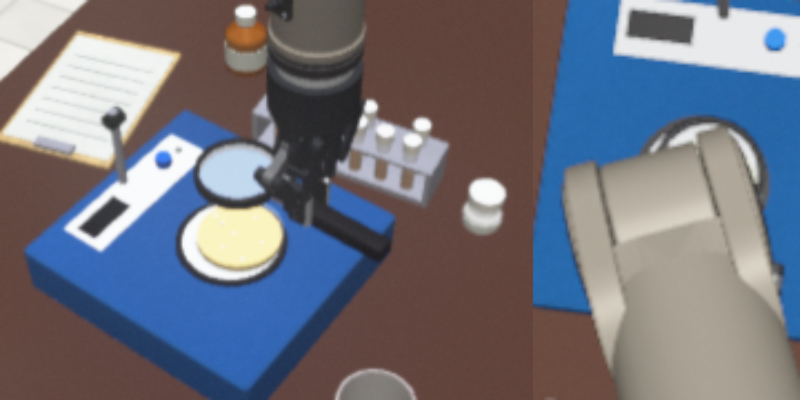

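```bash
python3 - <<'E'
from m import *
f=np.load('s7.npz'); p,d=f['p'],f['d']; C=cloud('side',d); V=p.max(2)
print(plane('side',[[258,197.4]],165).round(1))
px=comp((V<75)&(C[...,2]>140)&(C[...,2]<190),(205,178,272,216)); q=C[px[:,1],px[:,0]]
print(len(px),np.round(np.percentile(q[:,2],[5,50,95]),1)); l=q[q[:,0]>512]
A=np.c_[l[:,:2]-[543,11],np.ones(len(l))]; s=np.linalg.lstsq(A,l[:,2],rcond=None)[0]; print('plane slope',s)
P=plane('side',px,166)[:,:2]; P=P[P[:,0]>515]; B=np.c_[2*P,np.ones(len(P))]; c=np.linalg.lstsq(B,(P**2).sum(1),rcond=None)[0]; print('circle',c[:2],np.sqrt(c[2]+c[0]**2+c[1]**2))
E
```

```text
[[538.9   9.5 165. ]]
104 [164.1 168.5 171.4]
plane slope [ 2.51530826e-02 -5.55043236e-02  1.70229199e+02]
circle [541.19908051  16.39261355] 34.96220522356004
```

Ring position, height (top about 170) and tilt agree with expectation to a few mm. Descending slowly.

>>> send_rows --pt "0 0 0.9 0 0.05 -1 0.05" --pt "0 0 0 0 0 -1.5 0.05" --pt "0 0 0 0 0 -1.5 0.05" --pt "0 0 0 0 0 -0.8 0.05" --pt "0 0 0 0 0 -0.3 0.05"

```text
time: 18.15
tcp_pos: [463.2, 24.1, 110.3]
tcp_rot: [180.0, 0.1, -8.1]
force: [0.2, -0.1, -1.6]
finger_gap: 18.0
```

>>> send_rows --pt "0 0 0 0 0 -0.3 0.05" --pt "0 0 0 0 0 0 0.05" --pt "0 0 0 0 0 0 0.05" --pt "0 0 0 0 0 0 0.05" --pt "0 0 0 0 0 0 0.05"

```text
time: 18.65
tcp_pos: [464.2, 24.2, 108.7]
tcp_rot: [180.0, -0.0, -8.1]
force: [-0.0, 0.4, -0.6]
finger_gap: 17.8
```

```bash
python3 - <<'E'
from m import *
q,d=shot('side','s8'); C=cloud('side',d)
cv2.imwrite('pics/c9.png',cv2.cvtColor(cv2.resize(q[150:290,160:340],(720,560)),cv2.COLOR_RGB2BGR))
o=bot.observe(); print(o['time'],o['tcp_pos'],o['tcp_rot'],o['finger_gap'],o['force'],o['qvel'].round(2))
px=comp((q.max(2)<75)&(C[...,2]>95)&(C[...,2]<135),(210,195,280,245)); z=C[px[:,1],px[:,0]][:,2]; print(len(px),np.percentile(z,[5,50,95]).round(1))
E
```

```text
18.7 [464.11699774  24.25650922 108.6290957 ] [ 1.79994131e+02 -3.42570068e-02 -8.14011726e+00] 18.01912989749125 [-1.35510173e-03 -2.70559093e-01 -1.51888130e+00] [-0.03  0.18 -0.03  0.14  0.02 -0.   -0.16]
75 [111.2 114.9 117.8]
```

View pics/c9.png

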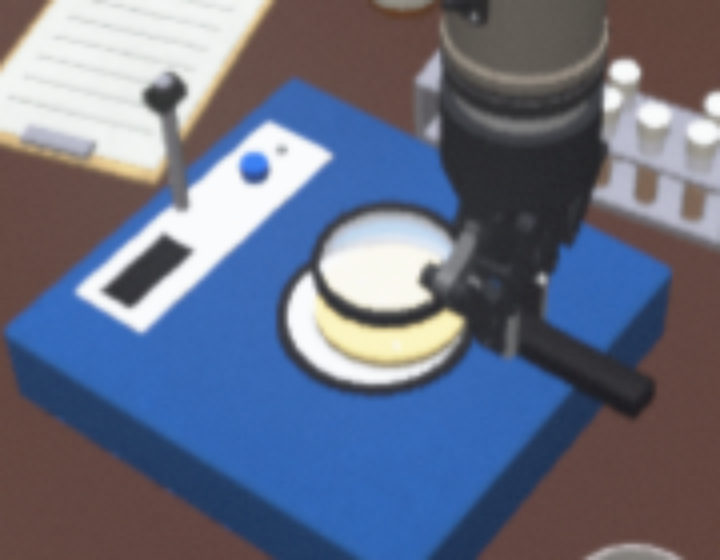

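```bash
python3 - <<'E'
from m import *
print(plane('side',[[160+386/4,150+265/4]],111).round(1))
a=np.load('s0.npz' if 0 else 'side0.npz')['p'].astype(int)[205:258,228:246]; b=np.load('s8.npz')['p'].astype(int)[205:258,228:246]; print('rim diff px',(abs(a-b).max(2)>40).sum())
E
```

```text
[[540.8  14.7 111. ]]
rim diff px 181
```

In the side view the lens ring is at (540.8,14.7) and the dish at (541,14), so it is centred. Handing in.

```bash
python3 -c "
from h import *
o=bot.observe();print(o['time'],o['tcp_pos'],o['finger_gap'],o['qvel'].round(2)); print(bot.close_job())"
```

```text
18.7 [464.11699774  24.25650922 108.6290957 ] 18.01912989749125 [-0.03  0.18 -0.03  0.14  0.02 -0.   -0.16]
the job is handed in; nothing more can be done
None
```

I handed the job in at 18.7 s of robot time; it reports no verdict. The marker is in the pen box, the forceps are in the instrument tray, and the lens is held over the dish.

What the last checks showed:
- **Marker and forceps:** the pictures show both lying flat and released, with the lens still on the bench at that point.
- **Lens lift:** I gripped it by the handle and carried it over the rack at about 180 mm.
- **Lens height and angle:** by the tool pose its underside is about 17 mm above the dish top, level to within 0.1°. Its yaw is -8.1° against the counter's measured -8°, with the handle to the front. The ring's top measured by depth (about 115 mm) puts it 1 to 2 mm lower.
- **Centring:** from the side camera the ring is at (540.8, 14.7) and the dish at about (541, 14), so about 1 mm apart. That dish figure is from the start picture.
- **Grip:** the lens is still held (jaw gap 18 mm), the joints are nearly still, and no contact force shows.
- **Bystanders:** the rack, jar and bottle looked undisturbed in the later pictures, as did the beaker and dish stack where visible.

Checks that disagreed or told me nothing:
- **Dish position:** dish, white stage and agar masks differed by about 5 mm. I took this as the dish sitting off-centre on its stage and used the dish disc (depth and agar).
- **Forceps from the side:** a rough side-view measurement of the forceps failed, so I relied on the top view.
- **Dish movement:** my last picture comparison of the dish rim was inconclusive (181 pixels differed). The lens ring may fall in the compared area, so it neither confirms nor rules out a small movement.

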